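# Bring a core and the inspection camera to the line

## Robot

A 7-joint arm with a two-finger parallel gripper is mounted at the origin on the work surface. World frame = base frame: x ahead of the robot, y to its left, z up, the work surface at z = 0. Lengths are in m, angles in rad, forces in N, time in s.
With the tool pointing down it reaches from about 0.425 to 0.925 m from the base axis. Payload 6.8 kg.
Tool frame: the origin (TCP) lies on the front face of the gripper's body, between the roots of the fingers; the fingertips stand 73 mm ahead of it and the grasp point (between the pads) lies 54 mm ahead of it (env.nose_length is the distance from the TCP to the fingertips, in m); z points along the fingers, y is the direction in which the jaws open and shut (so a half turn about z gives the same grasp; the last joint's range is limited). The gripper opens to 85 mm and grips with 20 to 120 N. Pads are 22 mm wide; open, the fingers measure 114 mm over their backs; the gripper's body (76 mm by 85 mm) begins 54 mm behind the grasp point. The pads swing forward as they close: fully open they stand 13 mm farther back than shut.
Start: joints at [1.224, 0.477, 0.022, 1.555, -0.011, 1.109, -0.083], TCP at [0.16, -0.656, 0.304] pointing down, gripper open.
Joint ranges: [-2.96, 2.96], [-0.34, 2.1], [-1.41, 1.46], [0.24, 2.44], [-1.37, 4.51], [0.17, 1.92], [-2.96, 2.96]. Speed limits (rad/s): [2.39, 2.39, 3.14, 3.14, 3.14, 3.14, 3.14].

## Interface

Orientations are given as a unit quaternion [w, x, y, z].
In Python, from cell import env, kin, camera, calibration, job gives the robot as it stands. The module is installed in compiled form; this text tells all that it offers. Calls block until the motion is done:
- env.reach(position, orientation): joint-space move of the TCP to a pose.
- env.movel(position, velocity=0.15, rot=None, stop_force=None): straight line of the TCP; rot=None keeps the orientation; velocity is the mean speed in m/s. With stop_force (N) it stops when the force on the tool has changed by that much, and returns True; else False.
- env.goto_joints(angles): joint-space move.
- env.grip(opening, f_grip=None): finger opening in m; f_grip is the grip in N (None keeps the last); returns when the fingers have stopped.
- env.dwell(seconds).
- kin.inverse_kinematics(position, orientation): joint angles nearest the present ones, or None.
- env.get_state(): the state.
- camera(name): name is "side" or "top"; returns (picture, depth): 400x640x3 uint8, blue, green, red; 400x640 float32, m along the optical axis (not along the pixel's ray), 0 where there is no reading.
- calibration(name): a dict with "fx", "fy", "cx", "cy" (pixels), "rvec" (rotation vector, rad) and "tvec" (3), from world to camera coordinates, as OpenCV has them. Camera axes: x right, y down, z forward; pixel columns grow to the right and rows downward; lengths in m; the calibration is good to about 2 mm. A picture is of the moment at which its call begins. calibration takes no time and is no camera call.
A pose or a line that the arm cannot do raises env.PlanningError and nothing moves.
- job.job_done(): hands the job in, once; it reports no verdict.
The state is a dict: "time": time; "qpos": joint angles; "joint_velocities": joint speeds; "joint_torque": joint torques, N m; "tcp_pos": TCP position; "orientation": TCP orientation; "force": force on the tool from outside, world axes, zero at the start; "torque": the same for the moment, N m; "opening": finger opening in m.
Only numpy, scipy, OpenCV 4.12 (cv2) and the standard library are available. Lean on these libraries where they do the work, as an engineer would, in place of code of your own. Each camera call takes 0.05 s, during which the arm holds its last target.

## Task

Roll the grey concrete core along the black mat, without lifting it, until it lies right over the yellow line and parallel to it. Then drive the inspection camera along its rail with the joystick, holding the stick over to the side the camera has to go, until the lens looks straight at the middle of the core's end, and let the stick spring back. Do not touch the camera, and leave the other things on the bench where they are.

Things in the scene. Friction and masses are not known exactly. Their poses are not given: they have to be found in the camera images.
- bed: inspection bed, fixed: aluminium plate 340 (x) x 420 (y) x 12 mm; origin centre of underside, x away from the robot (yaw varies). Near part: black rubber mat 150 (x) x 410 (y), centred at bed x = -75, top 40 mm above the underside; the core rolls on it along bed y. Far part: camera rail along bed y at bed x = +100 mm, motor at its +y end
- core: the grey concrete core to be rolled: cylinder 54 mm diameter, 110 mm long, about 0.6 kg, lying on the mat; its own x axis is the cylinder's axis (roughly along bed x), its other axes turn as it rolls. The mat resists rolling noticeably: pushed slowly it stops within a few mm of where the push ends, but a knock at 0.1 m/s sends it 20 mm on
- core_center (a point): centre of the core, on its axis at half length (27 mm above the mat top)
- mark: yellow line across the mat, 150 mm long (its x axis, parallel to bed x), 8 mm wide, flush; origin at the middle of the line on the mat's top, y across it. Fixed with it, beyond the mat at 95 mm in x and 60 mm to either side in y, stand two small black lamps that reach 25 mm above the mat
- camera: blue camera with black lens on a stage on the rail: 60 mm wide, top 90 mm above the table; origin under its middle, axes parallel to the bed's; looks to bed -x at the core's height. Runs along bed y, 150 mm either side of the bed's middle, only while the stick is held sideways: about 22 mm/s at 0.3 rad, 10 at 0.18, none below 0.08; let go, it stops within 3 mm and stays. Not to be touched
- camera_lens (a point): centre of the lens's front glass; its x, y, z axes are parallel to those of the bed. The front glass lies about 56 mm beyond the far end of a core on the line
- control: grey joystick box, 130 (x) x 100 (y) x 50 mm, fixed to the table; origin at the centre of its underside; its front faces -x of its own frame (the operator), its +y is the stick's left. It stands at the right or the left of the bed
- stick_side (a joint): sideways tilt of the joystick, rad: + when the knob leans to the box's +y (left), which drives the camera to bed +y (left); - leans and drives to the right. 0 upright (true to 0.03), stops at 0.38 either way, springs back to 0 when let go; about 3 N at the knob for 0.3 rad
- stick_fore (a joint): fore and aft tilt of the joystick, rad: + when the knob leans to the box's +x; same spring and stops; it drives nothing
- stick_knob (a point): middle of the joystick's knob: black, 32 mm diameter, 45 mm tall (25 mm below to 20 mm above this point), on a 10 mm shaft; 135 mm above the table when upright, and 85 mm above the pivot about which the stick tilts. The box's top and rubber boot below are under 95 mm high
- red_core: bystander: red stone core, 54 mm diameter, 110 mm tall, standing upright; origin at the centre of its underside
- nut: bystander: steel hexagon nut, 40 mm over corners, 19 mm high, lying at one end of the mat; origin at the centre of its underside
- spanner: bystander: steel spanner 180 mm long, 8 mm thick, lying on the table; origin at its middle on the table, x along it
- caliper: bystander: sliding caliper 200 mm long, 12 mm thick, lying on the table; origin at its middle on the table, x along it
- cap_plate: bystander: square steel plate 100 x 100 x 10 mm lying on the table; origin at the centre of its underside
- load_cell: bystander, fixed: round steel load cell under a 100 mm square plate with a nut on top, 95 mm tall; origin at the centre of its underside
Mind the look-alikes: they are no part of the job. What is shaped like the control but brown or turquoise is not meant.

How it is judged:
On the way, in this order (a step that is already met when the one before it is completed fails the run):
1. the concrete core rolls on the mat towards the line (it turns as it goes, nearer than 60 mm) (angular speed of core above 0.2 rad/s and contact force between core and bed above 1 N and y of core_center in the frame of mark between -0.06 and 0.06 m), for 0.1 s.
2. the core lies still on the line, let go (y of core_center in the frame of mark between -0.008 and 0.008 m and angle between the x axis of core and the x axis of mark, either way round below 0.14 rad and linear speed of core below 0.01 m/s and contact force between core and the fingers below 0.1 N), for 0.3 s.
3. the stick is held over sideways (beyond 0.12 rad for half a second) ((value of joint stick_side above 0.12 rad or value of joint stick_side below -0.12 rad)), for 0.5 s.
At the end, for the whole second after the job is handed in: Core still on the mat, axis within 8 mm of the yellow line's middle and 8 degrees of its direction, at most 30 mm off along it; camera still, its lens within 9 mm sideways of the core's middle; stick upright within 0.05 rad both ways; nothing else moved (y of core_center in the frame of mark between -0.008 and 0.008 m and x of core_center in the frame of mark between -0.03 and 0.03 m and angle between the x axis of core and the x axis of mark, either way round below 0.14 rad and linear speed of core below 0.01 m/s and y of core_center in the frame of camera_lens between -0.009 and 0.009 m and linear speed of camera below 0.003 m/s and value of joint stick_side between -0.05 and 0.05 rad and value of joint stick_fore between -0.05 and 0.05 rad); the robot touches nothing.
It fails at once if the concrete core is lifted off the mat (more than 10 mm) (height (world z) of core_center above 0.077 m).
It fails at once if the camera is touched (contact force between camera and anything else above 0.5 N).
It fails at once if a bystander is moved by more than 30 mm (distance of any of red_core, nut, spanner, caliper, cap_plate from where it was at the start of the episode above 0.03 m).
It also fails if it takes over 67 s, if anything falls off the work surface, if the arm or the gripper's body presses on something with over 40 N, if the wrist force passes 120 N, or if a joint passes its speed limit or range.

## Working session

There is one attempt and no reset: what is moved stays moved. The work goes in short steps, each a Python script; the robot and the scene stay as the last script left them, time stands still between calls to the robot, and variables do not carry over. Pictures are saved under pics/ and viewed, and the job is handed in when it is done.

```bash
mkdir -p pics
cat > h.py <<'E'
import numpy as np, cv2
from cell import env, kin, camera, calibration, job
def cal(n):
    c=calibration(n); K=np.array([[c['fx'],0,c['cx']],[0,c['fy'],c['cy']],[0,0,1]]); R=cv2.Rodrigues(np.array(c['rvec'],float))[0]; t=np.array(c['tvec'],float).reshape(3)
    return K,R,t
def world(n,u,v,d):
    K,R,t=cal(n); u=np.asarray(u,float);v=np.asarray(v,float)
    p=np.stack([(u-K[0,2])/K[0,0]*d,(v-K[1,2])/K[1,1]*d,d],-1)
    return (p-t)@R
def plane(n,u,v,z):
    K,R,t=cal(n); u=np.atleast_1d(np.asarray(u,float));v=np.atleast_1d(np.asarray(v,float))
    r=np.stack([(u-K[0,2])/K[0,0],(v-K[1,2])/K[1,1],np.ones_like(u)],-1)@R
    c=-R.T@t
    return c+r*((z-c[2])/r[:,2])[:,None]
def proj(n,P):
    K,R,t=cal(n); q=(np.atleast_2d(P)@R.T+t)@K.T
    return q[:,:2]/q[:,2:]
E
python3 - <<'E'
from h import *
s=env.get_state(); print({k:np.round(v,3) for k,v in s.items()})
for n in("top","side"):
    im,d=camera(n); cv2.imwrite(f"pics/{n}0.png",im); np.savez(f"{n}0.npz",im=im,d=d)
    K,R,t=cal(n); print(n,K[0,0],-R.T@t,R[2])
E
```

```text
{'time': np.float64(0.0), 'qpos': array([ 1.224,  0.478,  0.022,  1.556, -0.012,  1.109, -0.083]), 'joint_velocities': array([-0.   , -0.001, -0.   ,  0.002,  0.   ,  0.   ,  0.002]), 'joint_torque': array([ 1.0000e-03, -5.9644e+01,  1.6080e+00, -2.8119e+01,  1.3000e-02,
        9.0000e-03, -0.0000e+00]), 'tcp_pos': array([ 0.16 , -0.655,  0.303]), 'orientation': array([-0.001,  0.993,  0.119, -0.   ]), 'force': array([ 0.031, -0.091, -0.371]), 'torque': array([-0.04 ,  0.041, -0.02 ]), 'opening': np.float64(0.086)}
top 390.9699060659669 [ 0.32422137 -0.10373717  1.22887935] [ 0.14973067 -0.0072041  -0.98870057]
side 401.34685219618103 [0.30773324 0.81297055 0.66798923] [ 0.18653128 -0.83248499 -0.52170376]
```

View pics/top0.png

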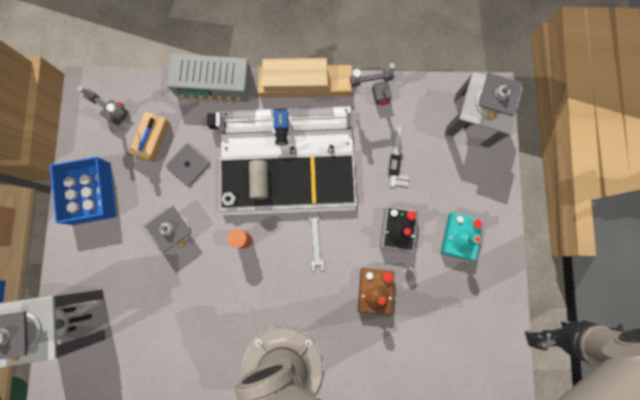

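View pics/side0.png

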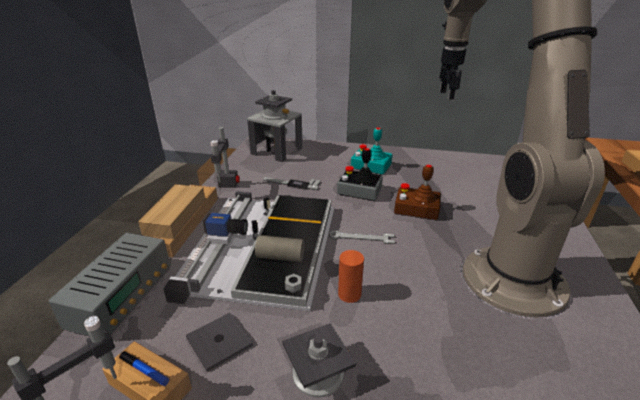

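The top view shows the core at (258,179), the line at (313,180), the camera at (281,122), the nut at (228,198) and the grey joystick box at (400,230). Next I'll measure these.

Run:
```python
from h import *
T=np.load("top0.npz");S=np.load("side0.npz")
a=cv2.resize(T['im'][80:220,200:370],None,fx=4,fy=4,interpolation=cv2.INTER_CUBIC);cv2.imwrite("pics/a.png",a)
b=cv2.resize(T['im'][180:280,350:500],None,fx=5,fy=5,interpolation=cv2.INTER_CUBIC);cv2.imwrite("pics/b.png",b)
c=cv2.resize(S['im'][120:230,320:450],None,fx=5,fy=5,interpolation=cv2.INTER_CUBIC);cv2.imwrite("pics/c.png",c)
for n,D in(("top",T),("side",S)):
    im,d=D['im'],D['d']; hsv=cv2.cvtColor(im,cv2.COLOR_BGR2HSV)
    v,u=np.mgrid[:400,:640]; W=world(n,u,v,d)
    # yellow
    m=cv2.inRange(hsv,(20,120,100),(32,255,255))>0
    m&=(abs(W[...,2]-.04)<.015)&(W[...,0]>.4)
    m&= (u>295)&(u<330)&(v<210) if n=="top" else (u>260)&(u<335)&(v<230)
    P=plane(n,u[m],v[m],.04); c,ev=P[:,:2].mean(0),np.linalg.svd(P[:,:2]-P[:,:2].mean(0))[2]
    al=(P[:,:2]-c)@ev[0]; print(n,"line",m.sum(),c,c+ev[0]*(al.max()+al.min())/2,"len",np.ptp(al),"yaw",np.degrees(np.arctan(ev[0][1]/ev[0][0])),"depth z",np.median(W[m][:,2]))
    np.save(f"W{n}.npy",W)
```

```text
top line 236 [ 0.56543543 -0.08072465] [ 0.5645398  -0.08076652] len 0.14534483664446785 yaw 2.676955495701578 depth z 0.04140115180080414
side line 100 [ 0.5746761  -0.08221889] [ 0.56858965 -0.08255521] len 0.14463174902475057 yaw 3.162765362967365 depth z 0.04115487774214724
```

View pics/a.png

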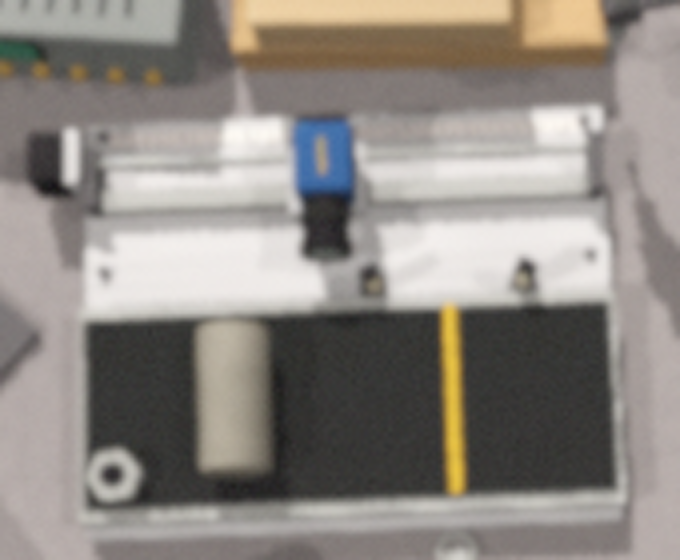

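View pics/b.png

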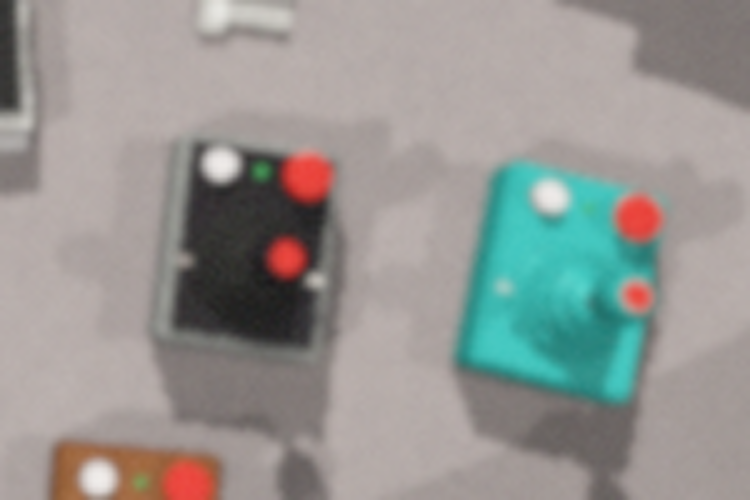

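View pics/c.png

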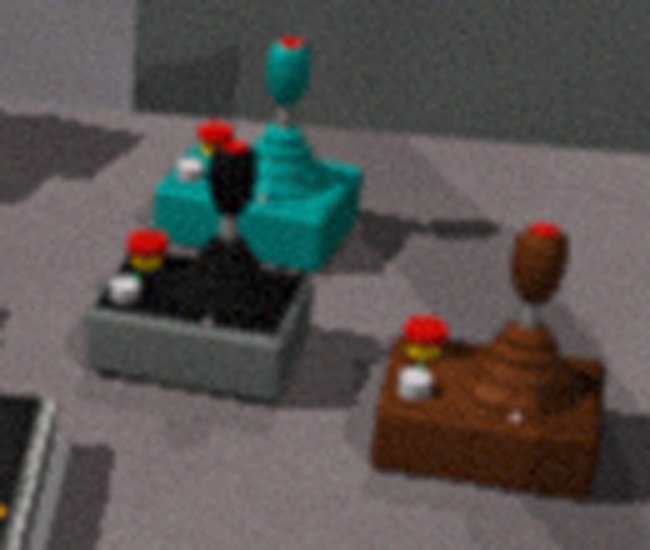

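Run:
```python
from h import *
D={n:np.load(f"{n}0.npz") for n in("top","side")}
v,u=np.mgrid[:400,:640]
W=np.load("Wtop.npy")
reg=(u>243)&(u<275)&(v>155)&(v<203)
m=reg&(W[...,2]>.052)
P=W[m]; print("core n",m.sum(),"zmax",np.percentile(P[:,2],[50,90,98]))
# cylinder fit to upper points: params y0,yaw,z0 with r=.027
from scipy.optimize import least_squares
Q=P[P[:,2]>.06]; c=Q.mean(0)
def f(p):
    x=Q[:,0]-c[0]; y=Q[:,1]-p[0]-np.tan(p[1])*x
    return np.hypot(y*np.cos(p[1]),Q[:,2]-p[2])-.027
r=least_squares(f,[c[1],0,.067],loss='soft_l1',f_scale=.003); print("cyl y0 at x=",c[0],r.x[0],"yaw",np.degrees(r.x[1]),"z",r.x[2],"rms",np.std(f(r.x)),"xr",np.percentile(Q[:,0],[1,99]),"ymid",(Q[:,1].min()+Q[:,1].max())/2)
Ws=np.load("Wside.npy")
ms=(u>245)&(u<312)&(v>228)&(v<268)&(Ws[...,2]>.06)&(Ws[...,2]<.1)
Q=Ws[ms]; k=abs(Q-np.array([.565,.1,.08])).max(1)<.09; Q=Q[k]; print("side n",len(Q))
if len(Q)>50:
    c=Q.mean(0); r=least_squares(f,[c[1],0,.067],loss='soft_l1',f_scale=.003); print("side cyl",c[0],r.x,np.degrees(r.x[1]),"xr",np.percentile(Q[:,0],[1,99]))
# line ends
print("line ends",plane("top",[312.2,314],[156.7,203.2],.04))
# knob red tops
def red(n,box):
    im=D[n]['im']; h=cv2.cvtColor(im,cv2.COLOR_BGR2HSV); m=((h[...,0]<8)|(h[...,0]>172))&(h[...,1]>150)&(h[...,2]>120)&(u>=box[0])&(u<=box[2])&(v>=box[1])&(v<=box[3])
    return u[m].mean(),v[m].mean(),m.sum()
t=red("top",(403,226,413,238)); s=red("side",(361,145,373,155)); print(t,s)
from numpy.linalg import lstsq
def tri(a,b):
    A=[]
    for n,p in(("top",a),("side",b)):
        K,R,tt=cal(n);M=K@np.c_[R,tt]; A+= [p[0]*M[2]-M[0],p[1]*M[2]-M[1]]
    x=np.linalg.svd(np.array(A))[2][-1];X=x[:3]/x[3];return X,proj("top",X)-a[:2],proj("side",X)-b[:2]
print("knobtop",tri(t,s), plane("top",t[0],t[1],.155))
# box top corners (crop/5 + offset 350,180)
print("box",plane("top",350+np.array([185,335,320,157])/5,180+np.array([137,152,357,333])/5,.05))
# cam: blue
h=cv2.cvtColor(D["top"]["im"],cv2.COLOR_BGR2HSV); m=(h[...,0]>100)&(h[...,0]<125)&(h[...,1]>130)&(u>265)&(u<300)&(v<135)&(v>100)
print("blue",m.sum(),u[m].min(),u[m].max(),v[m].min(),v[m].max(),W[m].mean(0),np.median(W[m][:,2]))
P=plane("top",u[m],v[m],.09);print("blue bbox@.09",P.min(0),P.max(0))
```

```text
core n 692 zmax [0.09060937 0.09570877 0.098189  ]
cyl y0 at x= 0.5509202982926658 0.08408232551388009 yaw 3.6129643102831004 z 0.06786909342345235 rms 0.12321452022363028 xr [0.32422137 0.60912866] ymid 0.003575298703009072
side n 975
side cyl 0.5535856573036729 [0.08345169 0.0592635  0.06750347] 3.3955485136563985 xr [0.50176168 0.60984088]
line ends [[ 0.63799489 -0.0778892   0.04      ]
 [ 0.49128424 -0.08555674  0.04      ]]
(np.float64(407.0), np.float64(231.08695652173913), np.int64(46)) (np.float64(364.2692307692308), np.float64(146.8846153846154), np.int64(26))
knobtop (array([ 0.40396535, -0.34232437,  0.16216149]), array([[-0.06639216, -1.37453727]]), array([[1.13822662, 0.14596879]])) [[ 0.40072415 -0.34402698  0.155     ]]
box [[ 0.4795895  -0.30808388  0.05      ]
 [ 0.47145343 -0.39937724  0.05      ]
 [ 0.34763398 -0.38720708  0.05      ]
 [ 0.36085904 -0.28960014  0.05      ]]
blue 157 274 287 111 128 [0.73967985 0.01768867 0.08965122] 0.0897148800719084
blue bbox@.09 [ 0.71268806 -0.00125847  0.09      ] [0.76692649 0.03918769 0.09      ]
```

```bash
cat >> h.py <<'E'
YB=np.radians(3.0); BX=np.array([np.cos(YB),np.sin(YB),0]); BY=np.array([-np.sin(YB),np.cos(YB),0])
L=np.array([.5646,-.0817,.04])
def quat(yaw): # tool x heading yaw, pointing down
    return [0,np.cos(yaw/2),np.sin(yaw/2),0]
def bp(x,y,z): # point in mark frame (x,y), world z
    p=L+BX*x+BY*y; return [p[0],p[1],z]
E
python3 - <<'E'
from h import *
print("nut",plane("top",228.5,198.7,.055))
for yaw in (YB+np.pi/2,YB-np.pi/2):
    for p in (bp(-.008,.225,.25),bp(0,0.038,.123)):
        q=kin.inverse_kinematics(p,quat(yaw)); print(yaw,p,None if q is None else np.round(q,2))
for yaw in np.radians([-6.8,173.2]):
    q=kin.inverse_kinematics([.402,-.343,.185],quat(yaw)); print(yaw,None if q is None else np.round(q,2))
E
```

```text
nut [[0.49989071 0.17347236 0.055     ]]
1.6231562043547265 [np.float64(0.544835373567301), np.float64(0.14257295766983558), 0.25] [ 0.42  0.57 -1.06  1.83  0.56  1.08 -0.8 ]
1.6231562043547265 [np.float64(0.5626112336627681), np.float64(-0.04375207767932619), 0.123] [ 0.39  0.59 -0.55  1.93  0.45  0.74 -0.37]
-1.5184364492350666 [np.float64(0.544835373567301), np.float64(0.14257295766983558), 0.25] [ 0.49  0.64 -1.18  1.83  0.66  1.14  2.27]
-1.5184364492350666 [np.float64(0.5626112336627681), np.float64(-0.04375207767932619), 0.123] [-0.84  1.03  1.26  2.01 -1.16  1.1  -2.11]
-0.11868238913561441 [ 0.63  0.39 -0.05  2.01  0.03  0.74 -1.13]
3.0229102644541785 [ 1.1   0.47 -0.64  1.98  0.37  0.82  1.7 ]
```

Run:
```python
from h import *
q=quat(YB+np.pi/2)
env.grip(.045)
env.reach(bp(0,.214,.25),q); print(env.get_state()['time'],env.get_state()['tcp_pos'])
env.movel(bp(0,.214,.123),.1,stop_force=8)
s=env.get_state(); print(s['time'],s['tcp_pos'],s['opening'],s['force'])
for n in("top","side"):
    im,d=camera(n); cv2.imwrite(f"pics/{n}1.png",im)
im=np.vstack([cv2.resize(cv2.imread("pics/top1.png")[90:240,190:390],(800,600))[:300*2], ])
cv2.imwrite("pics/t1z.png",im)
cv2.imwrite("pics/s1z.png",cv2.resize(cv2.imread("pics/side1.png")[160:310,190:390],(800,600)))
```

```text
3.6667 [0.55372736 0.13104408 0.24986945]
5.0833 [0.5537777  0.1321935  0.12365719] 0.04494855253740154 [-0.37456549 -0.16142219 -0.22083437]
```

View pics/t1z.png

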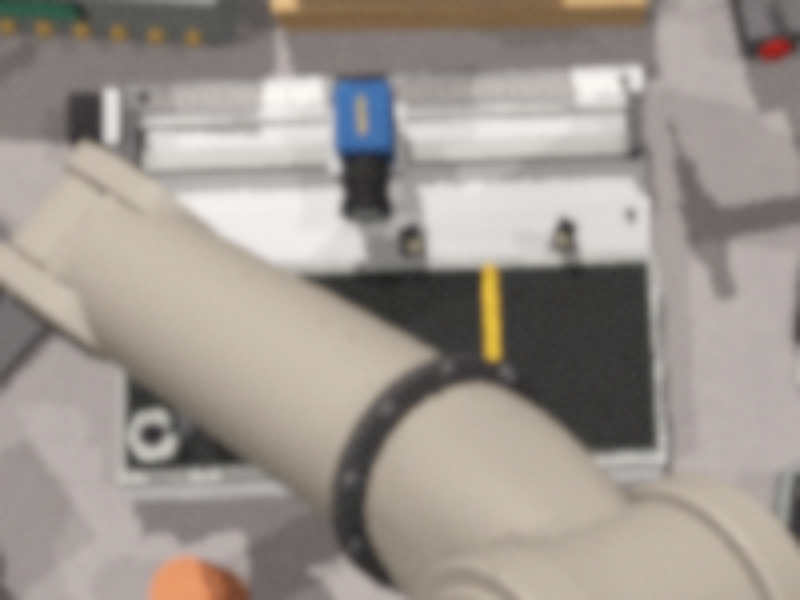

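View pics/s1z.png

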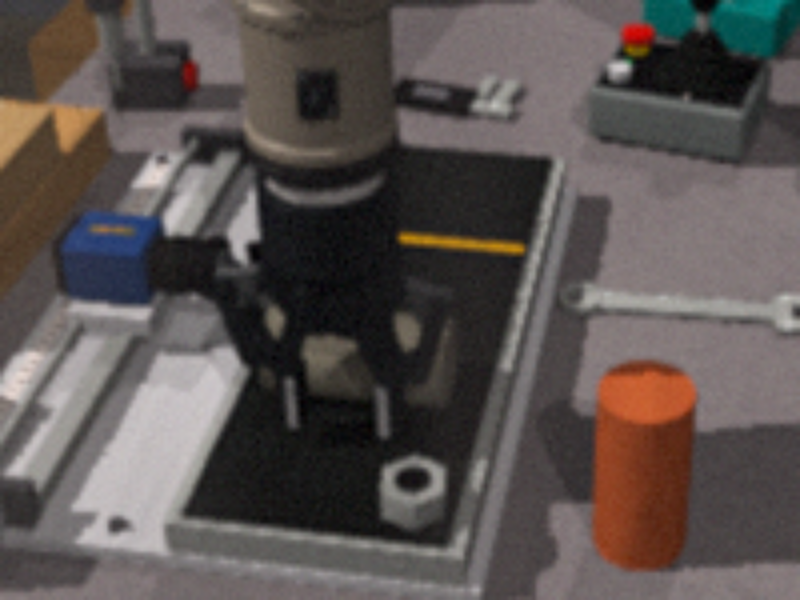

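The fingers stand behind the core, clear of the nut and the lens. I'll push slowly and stop short of the line.

Run:
```python
from h import *
r=env.movel(bp(0,.052,.123),.045,stop_force=25)
s=env.get_state(); print(r,s['time'],s['tcp_pos'],s['force'])
env.dwell(.3)
for n in("top","side"):
    im,d=camera(n); np.savez(f"{n}2.npz",im=im,d=d); cv2.imwrite(f"pics/{n}2.png",im)
cv2.imwrite("pics/t2z.png",cv2.resize(cv2.imread("pics/top2.png")[90:240,190:390],(800,600)))
cv2.imwrite("pics/s2z.png",cv2.resize(cv2.imread("pics/side2.png")[160:310,190:390],(800,600)))
```

```text
False 8.9333 [ 0.56188015 -0.02964546  0.12300443] [-0.18140159  0.09207474  0.12165562]
```

View pics/t2z.png

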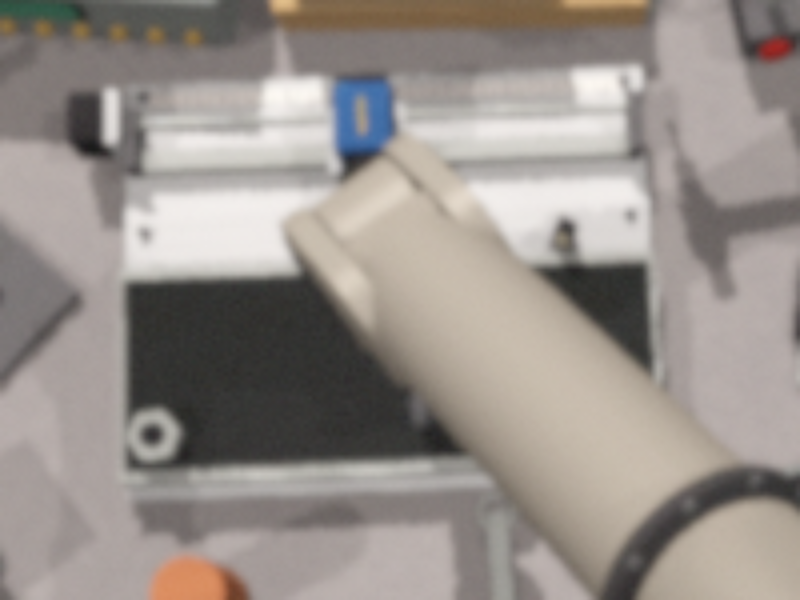

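View pics/s2z.png

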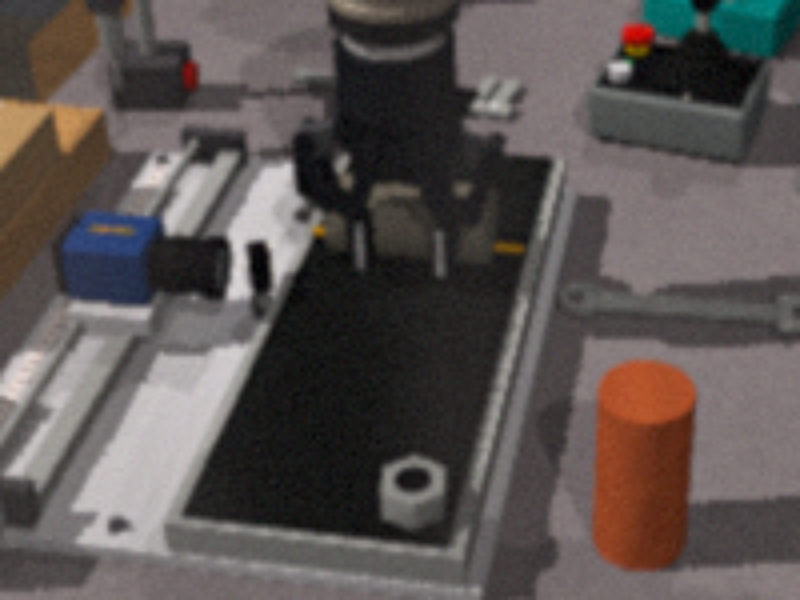

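The side view shows the core just short of the line, with the fingers clear of it or only lightly touching. I'll back off and lift out, then measure from both cameras.

```bash
cat >> h.py <<'E'
from scipy.optimize import least_squares
vv,uu=np.mgrid[:400,:640]
def corefit(n,im,d,yg):
    W=world(n,uu,vv,d); c0=np.array([.5646,yg,.07]); h=cv2.cvtColor(im,cv2.COLOR_BGR2HSV)
    m=(d>0)&(abs(W[...,0]-c0[0])<.075)&(abs(W[...,1]-yg)<.045)&(W[...,2]>.055)&(W[...,2]<.105)&(h[...,1]>20)&(h[...,1]<110)&(h[...,2]>60)
    Q=W[m]; 
    if len(Q)<60: return None
    def f(p):
        x=Q[:,0]-L[0]; return np.hypot((Q[:,1]-p[0]-np.tan(p[1])*x)*np.cos(p[1]),Q[:,2]-p[2])-.027
    r=least_squares(f,[yg,0,.067],loss='soft_l1',f_scale=.002)
    xm=np.percentile(Q[:,0],[1,99]); p=np.array([L[0],r.x[0],0])
    print(n,"core n",len(Q),"mark y at line mid",round((p-L)@BY,4),"yaw rel line deg",round(np.degrees(r.x[1]-YB),2),"z",round(r.x[2],4),"x range",np.round(xm,4),"rms",round(float(np.median(abs(f(r.x)))),4))
    return r.x
E
python3 - <<'E'
from h import *
D=np.load("side2.npz"); corefit("side",D['im'],D['d'],-.07)
env.movel(bp(0,.085,.123),.1); env.movel(bp(0,.085,.25),.15)
env.movel(bp(0,.2,.25),.2)
print(env.get_state()['time'])
for n in("top","side"):
    im,d=camera(n); np.savez(f"{n}3.npz",im=im,d=d); cv2.imwrite(f"pics/{n}3.png",im); corefit(n,im,d,-.07)
cv2.imwrite("pics/t3z.png",cv2.resize(cv2.imread("pics/top3.png")[90:240,190:390],(800,600)))
E
```

```text
side core n 228 mark y at line mid 0.0144 yaw rel line deg 0.5 z 0.0677 x range [0.5102 0.6168] rms 0.0012
11.5417
top core n 662 mark y at line mid 0.0153 yaw rel line deg 0.33 z 0.0676 x range [0.5099 0.6193] rms 0.0011
side core n 561 mark y at line mid 0.0147 yaw rel line deg 0.52 z 0.0676 x range [0.5102 0.619 ] rms 0.0011
```

View pics/t3z.png

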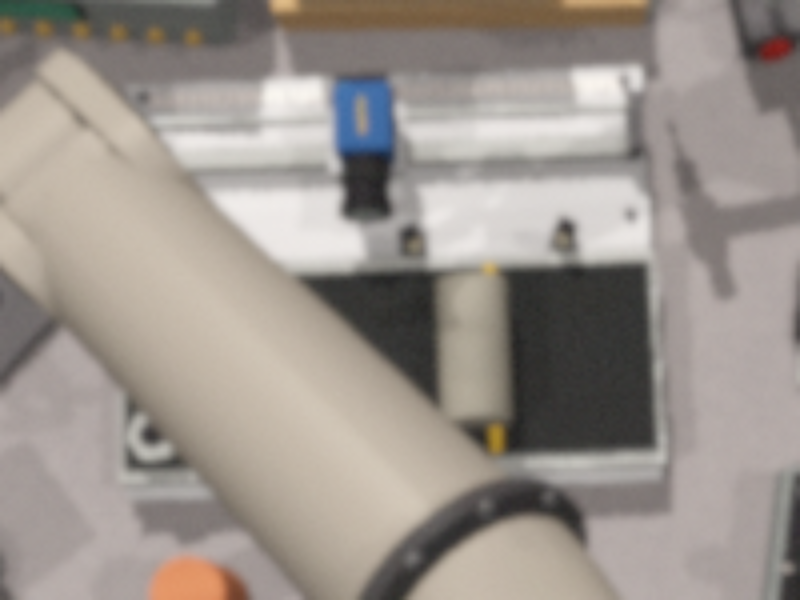

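View pics/side3.png

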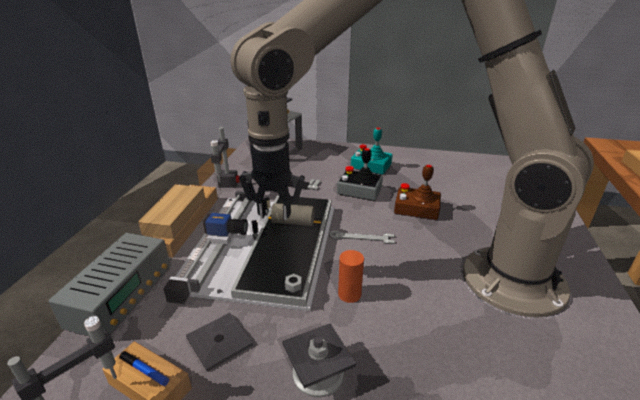

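Both views agree: the core is 15 mm short and within 0.5° of the line. Contact is at a 37 mm TCP offset, so I'll do the final push.

Run:
```python
from h import *
env.movel(bp(0,.075,.25),.25); env.movel(bp(0,.075,.123),.15)
env.movel(bp(0,.0375,.123),.02,stop_force=20); env.dwell(.2)
env.movel(bp(0,.075,.123),.1); env.movel(bp(0,.075,.26),.2)
env.movel(bp(0,.2,.26),.25)
print(env.get_state()['time'])
for n in("top","side"):
    im,d=camera(n); np.savez(f"{n}4.npz",im=im,d=d); cv2.imwrite(f"pics/{n}4.png",im); corefit(n,im,d,-.08)
cv2.imwrite("pics/t4z.png",cv2.resize(cv2.imread("pics/top4.png")[90:240,190:390],(800,600)))
```

```text
17.525
top core n 666 mark y at line mid 0.0008 yaw rel line deg 0.46 z 0.0676 x range [0.5105 0.6199] rms 0.0012
side core n 559 mark y at line mid 0.0001 yaw rel line deg 0.6 z 0.0676 x range [0.5114 0.6191] rms 0.001
```

View pics/t4z.png

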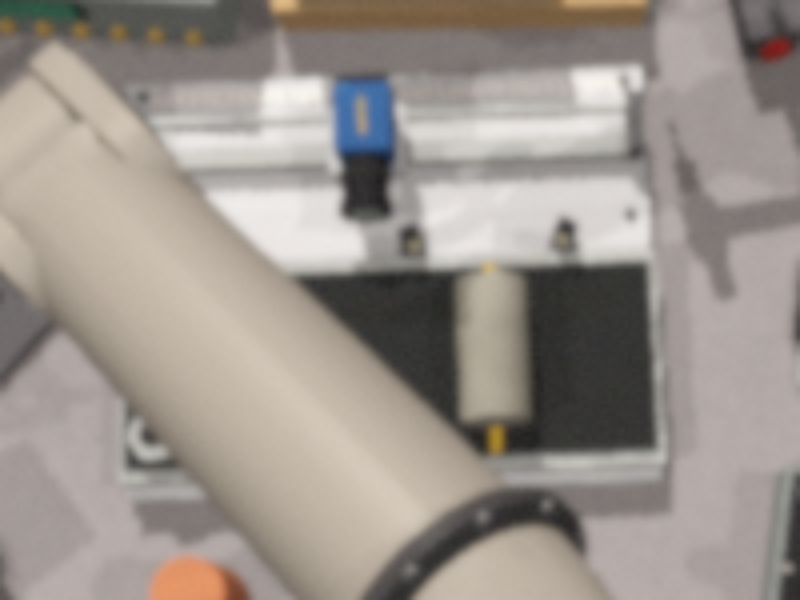

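The core is on the line to within 1 mm and 0.6°. Now I'll go above the joystick.

```bash
cat >> h.py <<'E'
def camy(im,d=None,n="top"):
    h=cv2.cvtColor(im,cv2.COLOR_BGR2HSV); m=(h[...,0]>100)&(h[...,0]<125)&(h[...,1]>130)
    P=plane(n,uu[m],vv[m],.09); k=(abs((P-L)@BX-.175)<.035)&(abs((P-L)@BY)<.2); 
    if k.sum()<60: return None,k.sum()
    y=((P[k]-L)@BY); return (np.median(y)+ (np.percentile(y,2)+np.percentile(y,98)))/3,k.sum()
BYAW=np.radians(-6.8); CX=np.array([np.cos(BYAW),np.sin(BYAW),0]); CY=np.array([-np.sin(BYAW),np.cos(BYAW),0])
KN=np.array([.402,-.3435,0])
def kp(x,y,z): 
    p=KN+CX*x+CY*y; return [p[0],p[1],z]
E
python3 - <<'E'
from h import *
D=np.load("top4.npz"); print("cam y in mark",camy(D['im']))
p=env.get_state()['tcp_pos']
env.movel([p[0],p[1],.32],.2)
env.reach(kp(0,0,.30),quat(BYAW)); env.grip(.06)
print(env.get_state()['time'],env.get_state()['tcp_pos'])
for n in("top","side"):
    im,d=camera(n); np.savez(f"{n}5.npz",im=im,d=d)
    if n=="top": print(camy(im))
    s=(im[170:280,340:480] if n=="top" else im[90:210,300:450]); cv2.imwrite(f"pics/{n}5z.png",cv2.resize(s,None,fx=5,fy=5,interpolation=cv2.INTER_CUBIC)); cv2.imwrite(f"pics/{n}5.png",im)
E
```

```text
cam y in mark (np.float64(0.08885279125181816), np.int64(160))
20.1417 [ 0.40237895 -0.34306785  0.30001712]
(np.float64(0.08884182765051914), np.int64(159))
```

View pics/top5.png

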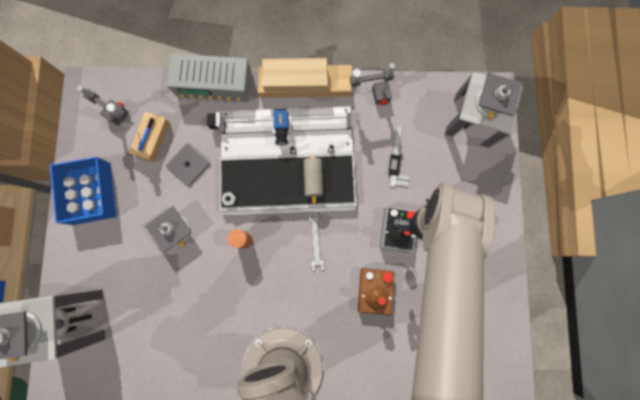

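View pics/side5z.png

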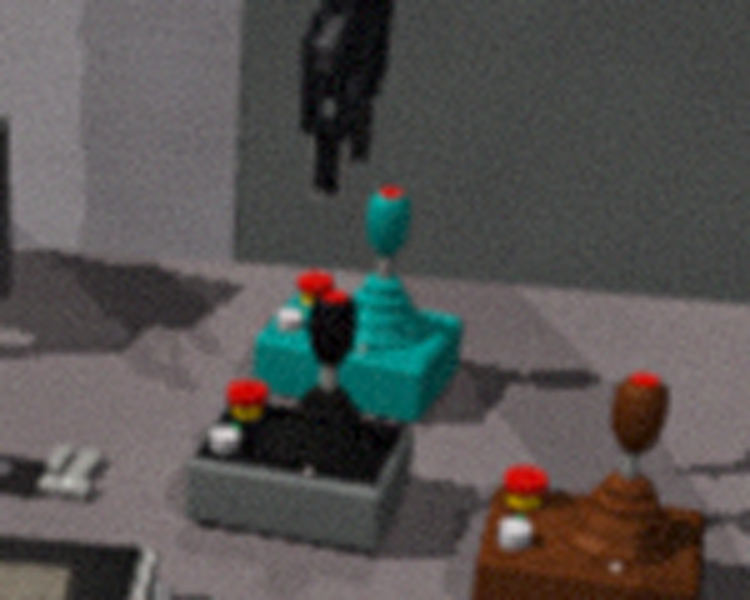

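Run:
```python
from h import *
r=env.movel(kp(0,0,.185),.08,stop_force=4); s=env.get_state(); print(r,s['time'],s['tcp_pos'],s['force'])
env.grip(.045); s=env.get_state(); print(s['time'],s['opening'],s['force'])
im,d=camera("side"); cv2.imwrite("pics/side6z.png",cv2.resize(im[90:210,300:450],None,fx=5,fy=5,interpolation=cv2.INTER_CUBIC))
im,d=camera("top"); cv2.imwrite("pics/top6z.png",cv2.resize(im[170:280,340:480],None,fx=5,fy=5,interpolation=cv2.INTER_CUBIC)); print(camy(im))
```

```text
False 21.825 [ 0.40223755 -0.34366329  0.18546191] [ 0.14494083 -0.02207975  0.96068367]
22.125 0.04492008653425699 [-0.37693352  0.06190509 -0.3331883 ]
(np.float64(0.08888183040063068), np.int64(154))
```

View pics/side6z.png

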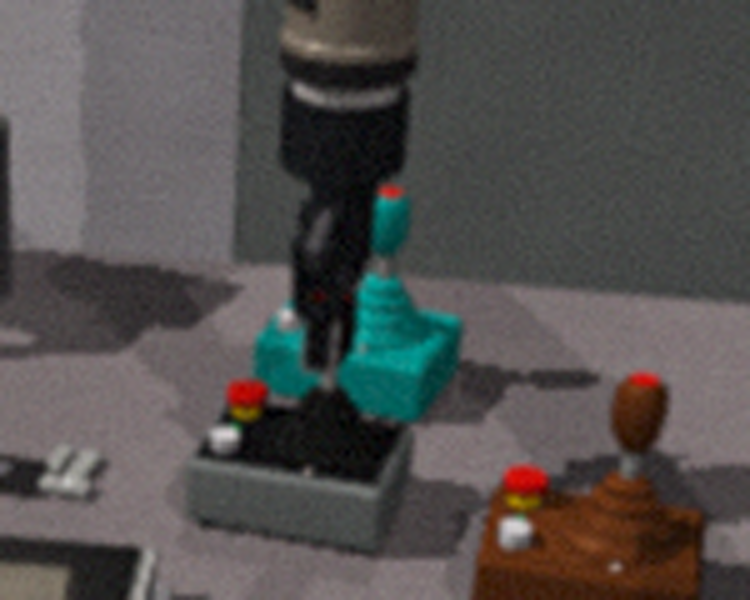

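View pics/top6z.png

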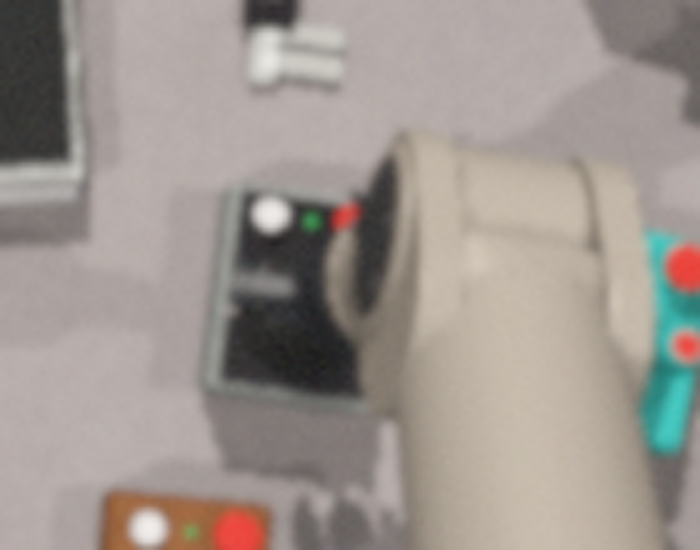

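The knob is caged between the pads. I'll push to the box's right and follow the camera with pictures.

Run:
```python
from h import *
import time
env.movel(kp(0,-.0275,.183),.06); s=env.get_state(); print(s['time'],s['force'])
t0=s['time']; prev=None; off=.0275
stop=.012
while True:
    env.dwell(.1); im,_=camera("top"); t=env.get_state()['time']; y=camy(im)[0]
    print(round(t,2),None if y is None else round(y,4))
    if y is None or t-t0>9: break
    if prev and t-t0>1 and abs(prev[1]-.0888)<.003: print("slow; force",env.get_state()['force']); break
    prev=(t,y)
    if y<stop: break
env.movel(kp(0,0,.185),.12); env.dwell(.3)
im,_=camera("top"); print(env.get_state()['time'],camy(im),env.get_state()['force'])
```

```text
22.8333 [-0.06763922  1.78099327  2.55651286]
22.98 0.0767
23.13 0.0749
23.28 0.0725
23.43 0.0698
23.58 0.0668
23.73 0.0639
23.88 0.062
24.03 0.0602
24.18 0.058
24.33 0.0556
24.48 0.0522
24.63 0.0505
24.78 0.0476
24.93 0.0457
25.08 0.0435
25.23 0.0407
25.38 0.0384
25.53 0.036
25.68 0.0338
25.83 0.0314
25.98 0.0292
26.13 0.0265
26.28 0.0242
26.43 0.022
26.58 0.0205
26.73 0.0171
26.88 0.015
27.03 0.013
27.18 0.0106
27.9167 (np.float64(0.014656130434128967), np.int64(145)) [-0.47554029  0.59604747  0.0042342 ]
```

Run:
```python
from h import *
for i in range(3):
    im,d=camera("top"); s=env.get_state(); print(s['time'],camy(im),s['force'],s['tcp_pos']); env.dwell(.1)
im,d=camera("side"); cv2.imwrite("pics/side7z.png",cv2.resize(im[90:210,300:450],None,fx=5,fy=5,interpolation=cv2.INTER_CUBIC)); print(env.get_state()['opening'])
```

```text
27.9667 (np.float64(0.014628193143106228), np.int64(143)) [ 0.09594193 -0.75037933 -0.96521883] [ 0.40188756 -0.34385516  0.18491699]
28.1167 (np.float64(0.014767988029550158), np.int64(143)) [-0.91681254 -0.43318572 -0.3830047 ] [ 0.40194877 -0.3436237   0.18496697]
28.2667 (np.float64(0.014669752364057107), np.int64(146)) [-0.52321787 -0.39713583  1.03978969] [ 0.40201467 -0.34351624  0.18498545]
0.044774373021952744
```

View pics/side7z.png

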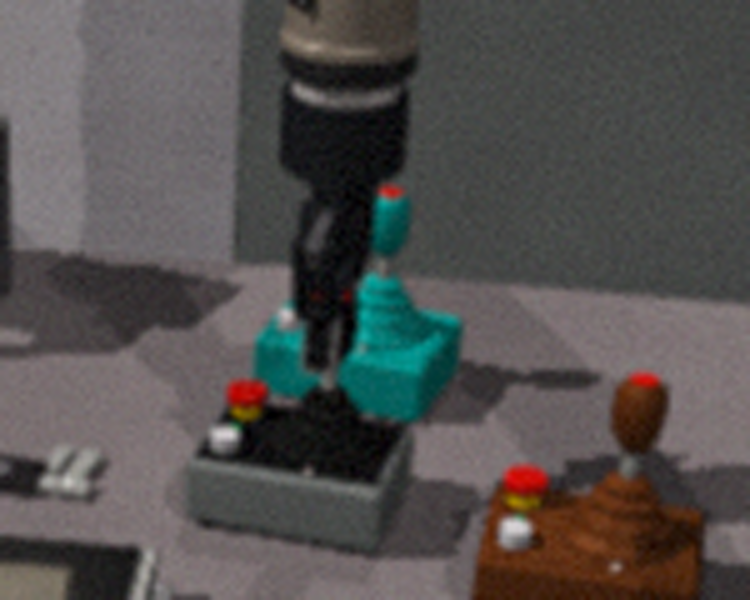

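```bash
cat > m.py <<'E'
from h import *
def meas(tag=None):
    for n in("top","side"):
        im,d=camera(n); W=world(n,uu,vv,d); h=cv2.cvtColor(im,cv2.COLOR_BGR2HSV)
        M=(W-L); bx=M@BX; by=M@BY
        blue=(h[...,0]>100)&(h[...,0]<125)&(h[...,1]>110)&(d>0)&(abs(bx-.17)<.06)&(abs(by)<.2)
        t=blue&(abs(W[...,2]-.09)<.006)
        yy=by[t]; print(n,"blue top n",t.sum(),"y mean",yy.mean().round(4),"edges mid",((np.percentile(yy,2)+np.percentile(yy,98))/2).round(4),"w",np.ptp(np.percentile(yy,[2,98])).round(4))
        z=(W[...,2]>.06)&(W[...,2]<.1)&(bx>.105)&(bx<.135)&(abs(by)<.2)&(h[...,2]<90)&(d>0)
        if z.sum(): print("  lens dark n",z.sum(),"y mean",by[z].mean().round(4),"mid",((np.percentile(by[z],3)+np.percentile(by[z],97))/2).round(4),"w",np.ptp(np.percentile(by[z],[3,97])).round(4))
        if tag: 
            cv2.imwrite(f"pics/{n}{tag}.png",im)
            cv2.imwrite(f"pics/{n}{tag}z.png",cv2.resize(im[80:220,200:370] if n=="top" else im[170:290,170:340],None,fx=4,fy=4,interpolation=cv2.INTER_CUBIC))
        corefit(n,im,d,-.0817)
    print(env.get_state()['time'])
E
python3 -c "
from m import *
meas('8')"
```

```text
top blue top n 182 y mean 0.014 edges mid 0.0141 w 0.0366
  lens dark n 94 y mean 0.0141 mid 0.0136 w 0.0301
top core n 669 mark y at line mid 0.001 yaw rel line deg 0.58 z 0.0674 x range [0.5106 0.6196] rms 0.0012
side blue top n 171 y mean 0.0222 edges mid 0.0186 w 0.0436
  lens dark n 140 y mean 0.0243 mid 0.0204 w 0.0322
side core n 687 mark y at line mid -0.0001 yaw rel line deg 0.37 z 0.0678 x range [0.5114 0.6193] rms 0.0011
28.5167
```

View pics/top8z.png

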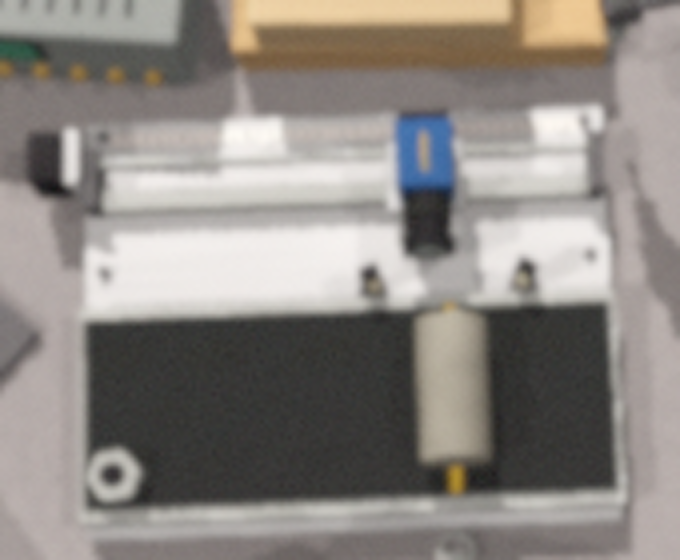

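View pics/side8z.png

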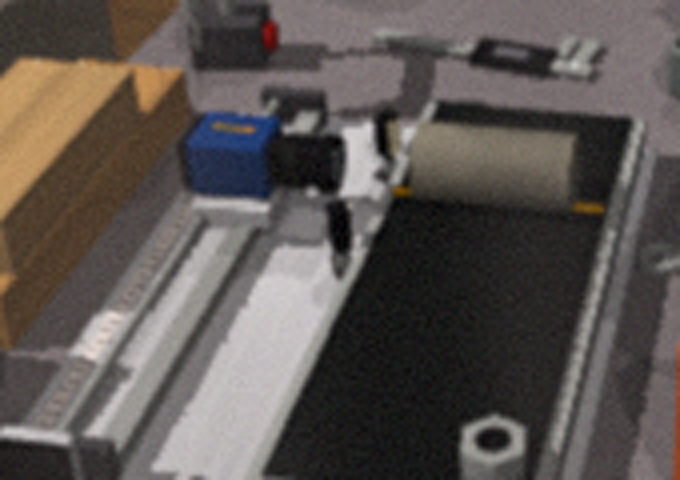

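The camera sits 14 mm short. The fast release let the stick bounce and drove it back about 4 mm. I'll finish with a gentler tilt and a slow release.

Run:
```python
from h import *
env.movel(kp(0,-.0225,.184),.05); t0=env.get_state()['time']
while True:
    im,_=camera("top"); t=env.get_state()['time']; y=camy(im)[0]; print(round(t,2),round(y,4))
    if y<.0045 or t-t0>3: break
    env.dwell(.03)
for o in (-.017,-.012,-.007,0):
    env.movel(kp(0,o,.185),.03); im,_=camera("top"); print(o,env.get_state()['time'],round(camy(im)[0],4))
env.dwell(.3); im,_=camera("top"); print(env.get_state()['time'],camy(im))
```

```text
29.17 0.0064
29.25 0.0062
29.33 0.0049
29.42 0.0052
29.5 0.004
-0.017 29.8833 0.0044
-0.012 30.25 0.0054
-0.007 30.6167 0.0065
0 31.05 0.0064
31.4 (np.float64(0.00665500820139791), np.int64(146))
```

Run:
```python
from m import *
env.movel(kp(0,-.0225,.184),.05); t0=env.get_state()['time']
while True:
    im,_=camera("top"); t=env.get_state()['time']; y=camy(im)[0]; print(round(t,2),round(y,4))
    if y<-.001 or t-t0>3: break
    env.dwell(.03)
env.movel(kp(0,0,.185),.04); env.dwell(.5)
im,_=camera("top"); print(env.get_state()['time'],camy(im))
meas('9')
```

```text
32.05 -0.0011
33.3167 (np.float64(0.0022732838644109504), np.int64(148))
top blue top n 184 y mean 0.0029 edges mid 0.0028 w 0.0368
  lens dark n 100 y mean 0.0028 mid 0.0037 w 0.0307
top core n 670 mark y at line mid 0.001 yaw rel line deg 0.06 z 0.0675 x range [0.5103 0.6199] rms 0.0013
side blue top n 166 y mean 0.0108 edges mid 0.0065 w 0.0434
  lens dark n 138 y mean 0.0136 mid 0.0098 w 0.0307
side core n 693 mark y at line mid -0.0001 yaw rel line deg 0.38 z 0.0676 x range [0.5117 0.6194] rms 0.0011
33.4167
```

View pics/top9z.png

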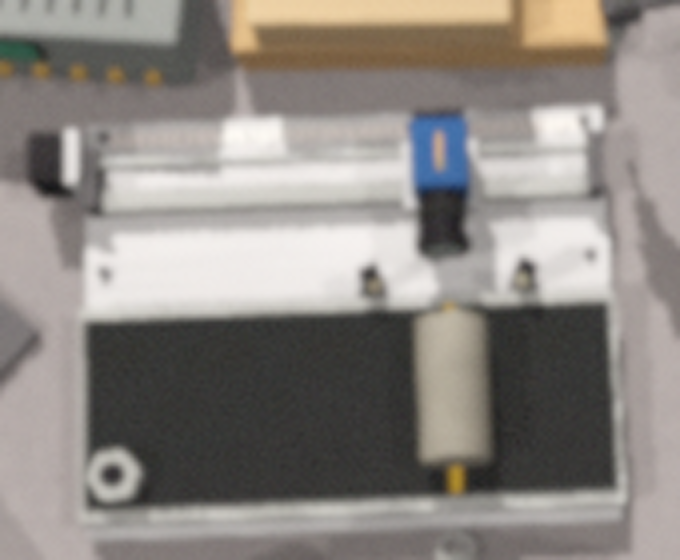

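Run:
```python
from m import *
env.movel(kp(0,-.0215,.184),.05)
env.movel(kp(0,0,.185),.04); env.dwell(.4)
meas('10')
```

```text
top blue top n 176 y mean -0.0004 edges mid -0.0005 w 0.0353
  lens dark n 99 y mean -0.0003 mid 0.0008 w 0.0311
top core n 668 mark y at line mid 0.0009 yaw rel line deg 0.36 z 0.0675 x range [0.5107 0.6203] rms 0.0011
side blue top n 166 y mean 0.0078 edges mid 0.0039 w 0.0426
  lens dark n 134 y mean 0.0103 mid 0.0063 w 0.0316
side core n 690 mark y at line mid -0.0001 yaw rel line deg 0.6 z 0.0677 x range [0.5115 0.6191] rms 0.001
35.1917
```

View pics/top10z.png

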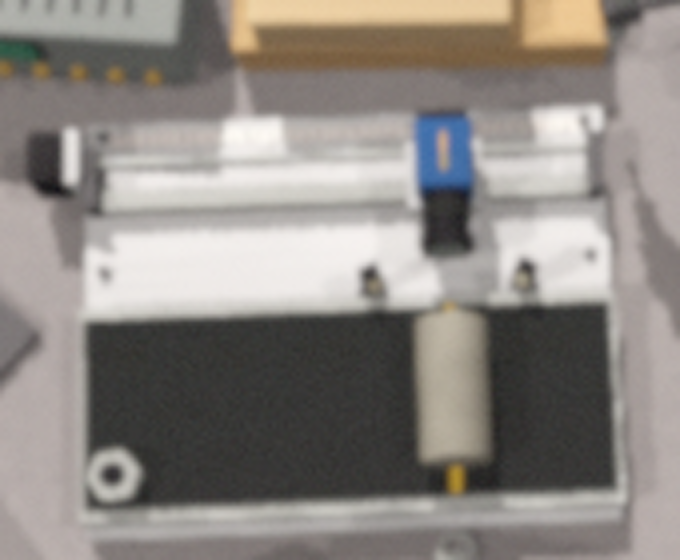

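The lens is now within about 1 mm of the core's axis in the top view and 2–3 mm in the bias-corrected side view. I'll open, lift clear of the knob, recheck and hand in.

Run:
```python
from m import *
env.grip(.06); env.movel(kp(0,0,.32),.12); env.dwell(.5)
meas('11')
im=cv2.imread("pics/side11.png"); cv2.imwrite("pics/side11k.png",cv2.resize(im[90:210,300:450],None,fx=5,fy=5,interpolation=cv2.INTER_CUBIC))
```

```text
top blue top n 177 y mean -0.0006 edges mid -0.0005 w 0.0352
  lens dark n 102 y mean -0.0003 mid 0.0008 w 0.0307
top core n 668 mark y at line mid 0.0008 yaw rel line deg 0.42 z 0.0676 x range [0.5104 0.6197] rms 0.0012
side blue top n 167 y mean 0.0077 edges mid 0.0034 w 0.0446
  lens dark n 133 y mean 0.0103 mid 0.0066 w 0.031
side core n 689 mark y at line mid -0.0001 yaw rel line deg 0.27 z 0.0676 x range [0.5115 0.619 ] rms 0.001
37.3667
```

View pics/side11k.png

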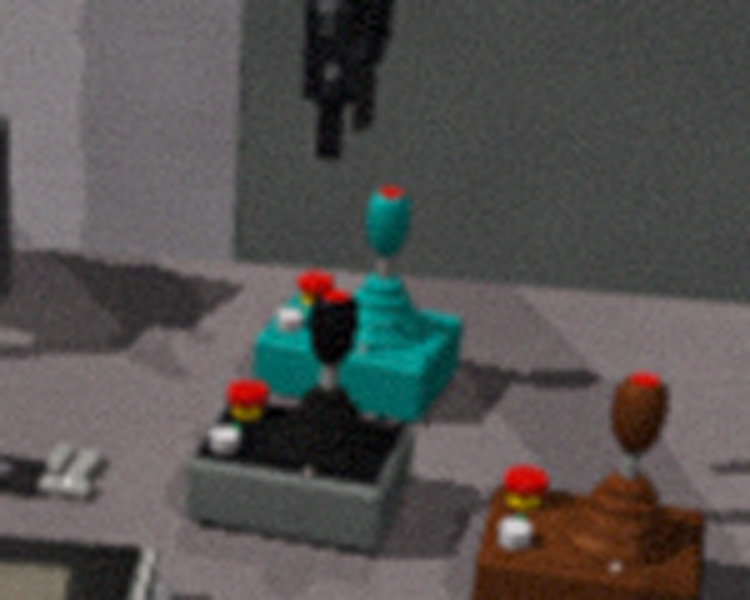

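View pics/top11.png

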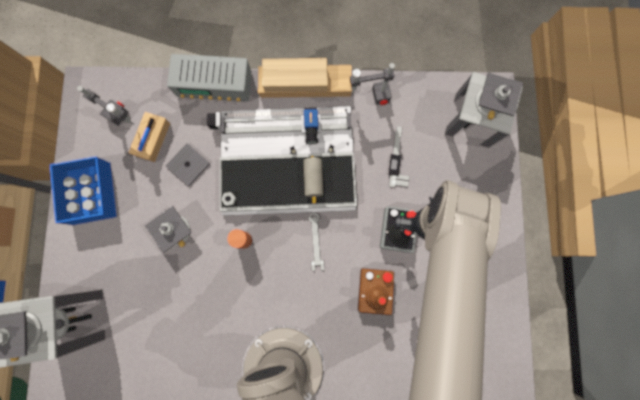

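The stick is back in its starting place (red cap at about (335,297), as before). The camera is still, the core is on the line, and the bystanders look unmoved.

```bash
python3 -c "
from h import *
job.job_done(); print(env.get_state()['time'])"
```

```text
the job is handed in; nothing more can be done
the job is handed in; nothing more can be done
```

The core lies over the yellow line, the camera is lined up with it, and I handed the job in at about 37 s of the 67 s allowed. No verdict is reported.

I rolled the core in two slow pushes with two fingers. I then drove the camera to the right with the grey joystick, in one long hold and three short corrections, and let the stick spring back.

Last checks before handing in:
- **Core:** its axis was within 1 mm of the line's middle and about 0.4° from its direction, in both views. It was resting on the mat and centred along the line to about 1 mm.
- **Lens:** the top view put it within about 1 mm sideways of the core's axis.
- **Stick:** in the picture it looked as upright as at the start. I did not measure its angle.
- **Surroundings:** the bystanders looked unmoved in the pictures. I did not measure them one by one. The gripper was clear of everything.

Two readings did not agree fully:
- **Side view of the lens:** the raw reading was 3–7 mm. That camera sees only the +y side of the lens; allowing for this gives about 0–3 mm, still inside the 9 mm limit.
- **Release of the stick:** after each release the camera's position read 2–4 mm back towards +y. I put this down to the stick bouncing after the fast first release, but it also happened on slow ones, so the cause is not certain. The final position was measured at rest and did not change afterwards.

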